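Lock the air-line sleeve with a spring clip

ROBOT

A 6-joint arm with a two-finger parallel gripper is mounted at the origin on the work surface. World frame = base frame: x ahead of the robot, y to its left, z up, the work surface at z = 0. Lengths are in m, angles in degrees, forces in N, time in s.
With the tool pointing down it reaches from about 0.25 to 0.8 m from the base axis. Payload 3.9 kg.
Tool frame: the origin (TCP) lies midway between the tips of the shut fingers; the grasp point (between the pads) lies 19 mm behind it (robot.pinch_z is the distance from the TCP to the grasp point, in m); z points along the fingers, y is the line along which they close (so a half turn about z gives the same grasp; the last joint's range is limited). The gripper opens to 85 mm and grips with 20 to 120 N. Pads are 22 mm wide; open, the fingers measure 114 mm over their backs; the gripper's body (76 mm by 85 mm) begins 54 mm behind the grasp point. The pads swing forward as they close: fully open they stand 13 mm farther back than shut.
Start: joints at [74.599, 14.897, -7.913, 67.191, 0, 90], TCP at [0.139, 0.506, 0.231] pointing down, gripper open.
Joint ranges: [-159.42, 159.42], [-47.68, 98.78], [-73.54, 78.23], [-108.79, 121.32], [-90, 84.71], [-180, 180]. Speed limits (degrees/s): [147.25, 147.25, 180, 180, 180, 180].

INTERFACE

Orientations are given as a 3x3 rotation matrix whose columns are the frame's x, y, z axes.
In Python, from cell import robot gives the robot as it stands. Calls block until the motion is done:
- robot.move_pose(position, orientation): joint-space move of the TCP to a pose.
- robot.move_straight(position, rot=None, velocity=0.15, until_force=None): straight line of the TCP; rot=None keeps the orientation; velocity is the mean speed in m/s. With until_force (N) it stops when the force on the tool has changed by that much, and returns True; else False.
- robot.set_joints(angles): joint-space move.
- robot.gripper_to(opening): finger opening in m; the grip force is fixed at half the most; returns when the fingers have stopped.
- robot.wait(seconds).
- robot.solve_ik(position, orientation): joint angles nearest the present ones, or None.
- robot.snapshot(name): name is "scene" or "top"; returns a dict with "img" (480x640x3 uint8, red, green, blue), "range_z" (480x640 float32, m along the optical axis (not along the pixel's ray), 0 where there is no reading), "vfov" (degrees; the focal length in pixels is half the picture's height over the tangent of half this angle, whatever the lens; pixels are square), "cx", "cy" (the principal point, pixels), "extrinsics" (4x4, takes a point from world to camera coordinates). Camera axes: x right, y up, looking along -z (the intrinsics and any distortion apply to the point x, -y, -z); pixel columns grow to the right and rows downward; lengths in m; the calibration is good to about 2 mm. A picture is of the moment at which its call begins.
A pose or a line that the arm cannot do raises robot.IKError and nothing moves.
- robot.job_done(): hands the job in; it is judged then, once.
Readings, each from a call of its own:
- robot.get_clock(): time.
- robot.get_qpos(): joint angles.
- robot.get_qvel(): joint speeds.
- robot.get_tau(): joint torques, N m.
- robot.get_ee_pos(): TCP position.
- robot.get_tool_rot(): TCP orientation.
- robot.get_wrist_force(): force on the tool from outside, world axes, zero at the start.
- robot.get_torque(): the same for the moment, N m.
- robot.get_width(): finger opening in m.
- robot.get_grip_force(): force on a finger pad.
Only numpy, scipy, OpenCV 4.12 (cv2) and the standard library are available. Lean on these libraries where they do the work, as an engineer would, in place of code of your own. Each camera call takes 0.05 s, during which the arm holds its last target. There are 200 camera calls.

TASK

Take the larger of the two spring clips and press it down over the bare length of the air pipe, beside the loose sleeve, until its arms snap round the pipe. Then slide the clip along the pipe so that it pushes the sleeve all the way home against the union, and bed it there for a moment with a steady push of about 15 N on the sleeve; leave the clip there, snapped on and touching the sleeve. Push the sleeve only with the clip, strain nothing, and leave everything else on the bench where it is.

Things in the scene. Friction and masses are not known exactly. Their poses are not given: they have to be found in the camera images.
- pipe_axis (a point): A point on the axis of the fixed, level, smooth 32 mm steel air pipe, half-way along it, 62 mm above the bench. y runs along the pipe to the union, z is up. Two wooden blocks (56 mm wide across the pipe, 84 mm tall) hold it, inner faces at y = -125 and +137 mm. A dark union, 47 mm round, stands in front of the second block, its face at y = +120 mm. Bare from the first block to the sleeve.
- pipe: The whole fixed pipe run with its blocks and union; origin on the bench 62 mm under pipe_axis, same axes. Thin-walled: clip and pipe run (sleeve included) must not press on each other with more than 40 N.
- union_face (a point): The centre, on the pipe's axis, of the union's flat face: the sleeve is home when its end lies flat against this face. Axes as pipe_axis.
- sleeve: Aluminium sleeve, 44 mm round, 36 mm long, sliding on the pipe; origin at its centre on the pipe's axis, y along the pipe to the union. It starts 28 to 50 mm short of home, slides against about 4 N of friction and stops dead at home, its centre 18 mm before union_face; no spring-back. Home, it is bedded by a steady push of about 15 N (10 at least, never over 20 N).
- clip_grip (a point): Centre of the black grip block on top of the larger spring clip: 12 mm thick (x), 22 mm along the clip (y), 32 mm tall (z). y is the direction of the pipe it fits (either way round). The block stands on the clip's steel back plate, 40 mm wide, 26 mm long, 4 mm thick.
- clip_seat (a point): Centre of the round that the larger clip's arms embrace, 36 mm below clip_grip, 16 mm below the back plate, 26 mm above the feet. When the clip has snapped home this point lies on the pipe's axis and the back plate rests on the pipe.
- clip: The larger spring clip, 78 mm tall, 44 mm over the arms, 26 mm long (y), about 80 g, standing mouth down; origin under its centre. The mouth is 40 mm wide at the feet and narrows to 22 mm. Going over the pipe takes a push that rises to about 10 N and suddenly drops as the arms snap in. Snapped on, it slides against about 3 N.
- small_clip: The smaller spring clip, 49 mm tall, same form, for a 20 mm pipe: not to be used. Origin under its centre.
- gouge: Carving gouge, 200 mm long, lying between the clips. Bystander; origin at its middle.
- wide_gouge: Carving gouge, 230 mm long. Bystander; origin at its middle.
- mallet: Turned wooden mallet standing on its head, 185 mm tall, 84 mm round. Bystander.
- glue: White glue bottle, 150 mm tall, 56 mm round. Bystander.
- wax_tin: Round steel tin, 50 mm tall, 76 mm round. Bystander.
- offcut: Dark wood offcut, 50 x 110 x 30 mm. Bystander.
- brush: Brush lying on the bench. Bystander.
Things that resemble listed ones, but are neither listed nor needed, are in the scene too. What is shaped like the clip but yellow is not meant.

How it is judged (in metres and radians):
On the way, in this order (a step that is already met when the one before it is completed fails the run):
1. the larger clip has snapped round the pipe (z of clip_seat in the frame of pipe_axis between -0.0025 and 0.0025 m and x of clip_seat in the frame of pipe_axis between -0.0025 and 0.0025 m and angle between the y axis of clip_seat and the y axis of pipe_axis, either way round below 0.12 rad), for 0.2 s.
2. the sleeve is home against the union and bedded there by a steady push of the clip (at least 10 N on the sleeve) (y of sleeve in the frame of union_face above -0.0195 m and contact force between clip and sleeve above 10 N), for 0.3 s.
At the end, for the whole second after the job is handed in: The sleeve is home (its end within 1.5 mm of the union's face); the larger clip is snapped on the pipe (its seat centre within 2.5 mm of the pipe's axis, in line within 0.12 rad), against the sleeve (gap under 2.5 mm), and let go (all of step 1 and y of sleeve in the frame of union_face above -0.0195 m and y of clip_seat in the frame of sleeve between -0.0335 and -0.028 m and contact force between the fingers and sleeve below 0.1 N); the robot touches nothing.
It fails at once if clip, pipe or sleeve pressed together with more than 40 N (contact force between clip and pipe above 40 N).
It fails at once if the clip presses on the sleeve with more than 20 N (contact force between clip and sleeve above 20 N).
It fails at once if the fingers push the sleeve themselves (contact force between the fingers and sleeve above 2 N).
It fails at once if a bystander is moved by more than 30 mm (distance of any of small_clip, gouge, wide_gouge, mallet, glue, wax_tin, offcut, brush from where it was at the start of the episode above 0.03 m).
It also fails if it takes over 64 s, if anything falls off the work surface, if the arm or the gripper's body presses on something with over 40 N, if the wrist force passes 120 N, or if a joint passes its speed limit or range.

## Working session

There is one attempt and no reset: what is moved stays moved. The work goes in short steps, each a Python script; the robot and the scene stay as the last script left them, time stands still between calls to the robot, and variables do not carry over. Pictures are saved under pics/ and viewed, at most 10 in all, crops included, and the job is handed in when it is done.

```bash
mkdir -p pics; cat > h.py <<'E'
import numpy as np, cv2
from cell import robot
def snap(n):
    s=robot.snapshot(n); np.savez(f'{n}.npz',**s); return s
def world(s,u,v,z=None):
    f=240/np.tan(np.radians(float(s['vfov'])/2)); d=z if z is not None else s['range_z'][v,u]
    c=np.stack([(u-s['cx'])/f*d,-(v-s['cy'])/f*d,-d*np.ones_like(d),np.ones_like(d)],-1)
    return (c@np.linalg.inv(s['extrinsics']).T)[...,:3]
def cloud(s):
    u,v=np.meshgrid(np.arange(640),np.arange(480)); return world(s,u,v,s['range_z'].astype(float))
E
python3 - <<'E'
from h import *
for n in('scene','top'):
    s=snap(n); cv2.imwrite(f'pics/{n}.png',s['img'][...,::-1]); print(n,[ (k,np.shape(x)) for k,x in s.items()],s['vfov'],s['cx'],s['cy'],s['extrinsics'])
E
```

```text
scene [('img', (480, 640, 3)), ('range_z', (480, 640)), ('vfov', ()), ('cx', ()), ('cy', ()), ('extrinsics', (4, 4))] 49.42722444268452 327.46292821970155 238.08386449289065 [[-0.32544068  0.94548666 -0.01197237  0.16529314]
 [-0.65977889 -0.21799251  0.71914608  0.29235698]
 [ 0.67733314  0.24193851  0.69475577 -1.42867521]
 [ 0.          0.          0.          1.        ]]
top [('img', (480, 640, 3)), ('range_z', (480, 640)), ('vfov', ()), ('cx', ()), ('cy', ()), ('extrinsics', (4, 4))] 51.43339538402718 310.40288652221705 237.4177796514033 [[ 0.00463138 -0.99982177  0.01830244 -0.01989875]
 [ 0.99189989  0.00691646  0.12683361 -0.54403006]
 [-0.12693759  0.01756677  0.99175514 -1.04031207]
 [ 0.          0.          0.          1.        ]]
```

View pics/scene.png

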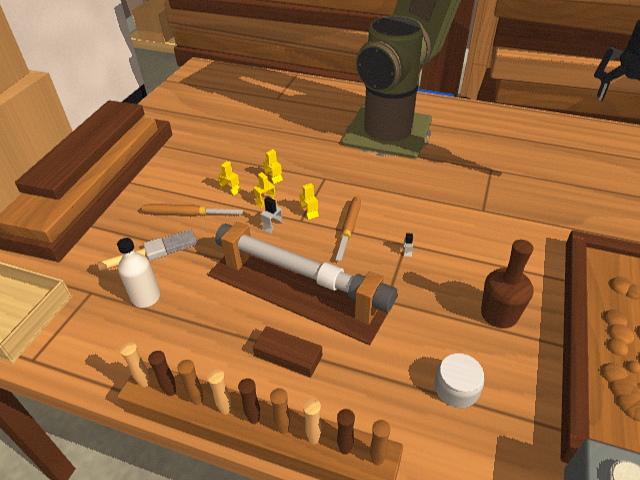

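View pics/top.png

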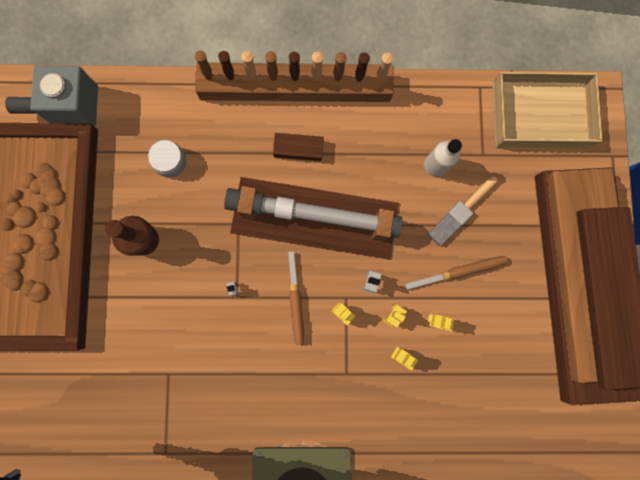

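The scene view shows the larger clip at (270,212), with a black block and steel body. The top view has it at (373,281). Things it could be taken for in the top view: the small clip (232,288) and yellow look-alikes at (343,313), (397,315), (441,322) and (404,357). I choose (373,281) and will check it in a close crop.

```bash
python3 - <<'E'
from h import *
a=np.load('scene.npz');b=np.load('top.npz')
c1=cv2.resize(a['img'][180:250,215:345],None,fx=6,fy=6,interpolation=2)[:300]
c1=cv2.resize(a['img'][185:240,230:330],(600,330),interpolation=2)
c2=cv2.resize(b['img'][255:300,335:417],(600,330)[:2],interpolation=2)
im=np.vstack([c1,c2])[...,::-1][:660]; cv2.imwrite('pics/crop.png',cv2.resize(im,(545,600)))
np.set_printoptions(precision=4,suppress=True)
for s,n in((a,'scene'),(b,'top')):
    P=cloud(s); I=s['img'].astype(int)
    print(n)
    for nm,(u,v) in dict(t=(373,281)).items():
        if n=='scene': u,v=270,205
        r=P[v-12:v+13,u-14:u+15].reshape(-1,3); col=I[v-12:v+13,u-14:u+15].reshape(-1,3)
        dark=(col.max(1)<70)&(r[:,2]>.045)&(r[:,2]<.09)
        print('dark',dark.sum(),r[dark].min(0),r[dark].max(0),r[dark].mean(0))
        hi=(r[:,2]>.07)&(r[:,2]<.085); print('top z>.07',hi.sum(),r[hi].mean(0),r[hi].min(0),r[hi].max(0))
        pl=(r[:,2]>.036)&(r[:,2]<.05)&(col.max(1)-col.min(1)<30); print('plate',pl.sum(),r[pl].mean(0),r[pl].min(0),r[pl].max(0))
# pipe
P=cloud(b);I=b['img'].astype(int)
for u,v in((285,208),(310,213),(340,217),(365,220),(245,200),(385,222),(270,206)): print(u,v,P[v,u],I[v,u])
for u in range(268,400,6):
    col=P[180:245,u]; k=np.argmax(col[:,2]); print(u,k+180,col[k],I[k+180,u])
E
```

```text
scene
dark 137 [ 0.4445 -0.1599  0.0464] [ 0.4617 -0.1361  0.0791] [ 0.4556 -0.1468  0.0656]
top z>.07 59 [ 0.454  -0.1479  0.0751] [ 0.4445 -0.1616  0.0703] [ 0.4617 -0.137   0.0791]
plate 69 [ 0.457  -0.1472  0.0442] [ 0.4351 -0.1647  0.0373] [ 0.4725 -0.131   0.05  ]
top
dark 54 [ 0.4433 -0.1573  0.0589] [ 0.4556 -0.1371  0.0814] [ 0.4499 -0.1466  0.0758]
top z>.07 69 [ 0.4504 -0.1482  0.0762] [ 0.4433 -0.1601  0.0706] [ 0.4578 -0.1371  0.0814]
plate 148 [ 0.4496 -0.1472  0.0444] [ 0.4296 -0.165   0.0379] [ 0.4722 -0.1311  0.0492]
285 208 [0.5992 0.0371 0.0822] [226 214 200]
310 213 [ 0.5901 -0.0149  0.0768] [177 166 154]
340 217 [ 0.5826 -0.0778  0.0739] [185 176 163]
365 220 [ 0.5763 -0.1299  0.0759] [186 175 162]
245 200 [0.6159 0.1206 0.0798] [162 106  62]
385 222 [ 0.5712 -0.1704  0.0835] [162 105  60]
270 206 [0.6048 0.0688 0.074 ] [180 171 159]
268 205 [0.6059 0.0727 0.079 ] [185 175 163]
274 206 [0.6041 0.0602 0.0778] [182 172 160]
280 206 [0.6027 0.0474 0.0858] [227 214 200]
286 235 [0.4077 0.0021 1.1011] [93 56 37]
292 206 [0.6031 0.0226 0.0847] [200 184 171]
298 210 [0.5954 0.0101 0.0812] [186 176 164]
304 210 [ 0.5957 -0.0024  0.0802] [187 177 164]
310 205 [0.4077 0.0021 1.1011] [134 126 115]
316 213 [ 0.59   -0.0274  0.078 ] [186 175 163]
322 190 [0.4077 0.0021 1.1011] [123  78  49]
328 196 [0.4077 0.0021 1.1011] [93 53 35]
334 218 [ 0.5796 -0.0649  0.0789] [167 157 145]
340 215 [ 0.5854 -0.0771  0.0822] [183 172 158]
346 203 [0.4077 0.0021 1.1011] [83 48 31]
352 219 [ 0.577  -0.102   0.0831] [186 176 163]
358 241 [0.4077 0.0021 1.1011] [84 49 34]
364 183 [0.4077 0.0021 1.1011] [187 126  79]
370 218 [ 0.58   -0.1399  0.0795] [172 162 150]
376 233 [ 0.5483 -0.1517  0.0815] [133  86  50]
382 232 [ 0.5495 -0.163   0.0886] [150  97  57]
388 222 [ 0.5706 -0.1759  0.0876] [157 101  58]
394 227 [ 0.5603 -0.1882  0.0875] [84 80 76]
```

View pics/crop.png

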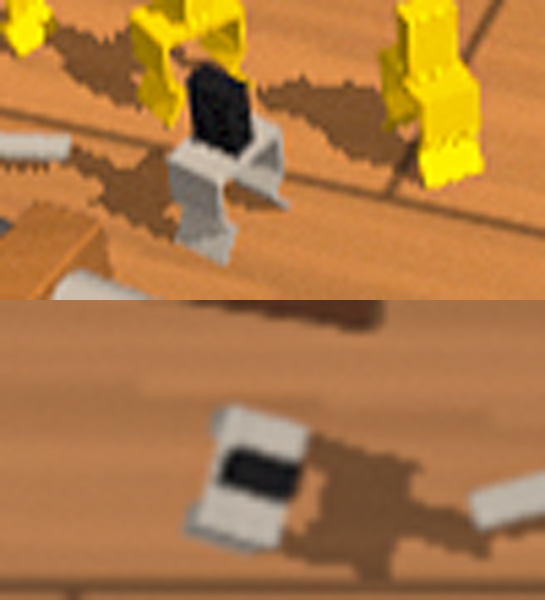

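The crop confirms it: the steel clip with the black block at (373,281) in top is the one meant, and its block's long side is turned a little from world y. Next I fit the block and the pipe precisely.

```bash
cat >> h.py <<'E'
from scipy.optimize import least_squares
def atz(s,uv,z):
    "rays of pixels uv met with the plane of height z"
    uv=np.asarray(uv,float); o=world(s,uv[:,0],uv[:,1],np.zeros(len(uv))); p=world(s,uv[:,0],uv[:,1],np.ones(len(uv)))
    return o+(p-o)*((z-o[:,2])/(p-o)[:,2])[:,None]
def fitpipe(s,y0=-.11,y1=-.0):
    P=cloud(s).reshape(-1,3); I=s['img'].reshape(-1,3).astype(int)
    ax=np.array([.5815+.155*(0),0]); x=np.array([.594,.152])
    for k in range(4):
        d=P[:,0]-(x[0]+x[1]*P[:,1])
        m=(abs(d)<.014)&(P[:,1]>y0)&(P[:,1]<y1)&(P[:,2]>.064)&(P[:,2]<.09)&(np.ptp(I,axis=1)<35)
        q=P[m]
        f=lambda x:np.hypot((q[:,0]-x[0]-x[1]*q[:,1])/np.hypot(1,x[1]),q[:,2]-x[2])-.016
        r=least_squares(f,[x[0],x[1],.062],loss='soft_l1',f_scale=.003); x=r.x
    return x,m.sum(),np.std(f(x))
E
python3 - <<'E'
from h import *
np.set_printoptions(precision=4,suppress=True)
for n in('scene','top'):
    s=dict(np.load(n+'.npz')); x,k,sd=fitpipe(s); print(n,'pipe x0,slope,z',x,k,sd,'yaw',np.degrees(np.arctan(x[1])))
    P=cloud(s);I=s['img'].astype(int)
    d=np.array([x[1],1])/np.hypot(1,x[1]); nrm=np.array([d[1],-d[0]])
    t=P[...,:2]@d; w=(P[...,:2]-[x[0],0])@nrm
    grey=(np.ptp(I,axis=2)<35)
    m=grey&(abs(w)<.012)&(P[...,2]>.06)&(P[...,2]<.1)
    for lo in np.arange(-.16,.15,.005):
        q=m&(t>lo)&(t<lo+.005)
        if q.sum()and lo>-.01: print(round(lo,3),q.sum(),'z90 %.4f'%np.percentile(P[...,2][q],90),'bright',I[q].mean(0).round())
    bl=(abs(w)<.03)&(P[...,2]>.078)&(P[...,2]<.09)&(I[...,0]-I[...,2]>60)
    for a,b in((-.3,-.1),(.08,.3)):
        q=bl&(t>a)&(t<b); print('block t',np.percentile(t[q],[1,3,50,97,99]),q.sum(),'w',np.percentile(w[q],[2,98]))
    # grip block
    r=P[...,:2]; m=(abs(r[...,0]-.45)<.025)&(abs(r[...,1]+.147)<.025)&(I.max(2)<75)&(P[...,2]>.042)
    vs,us=np.nonzero(m); q=atz(s,np.c_[us,vs],.078); print('blk',len(us),us.min(),us.max(),vs.min(),vs.max(),cv2.minAreaRect((q[:,:2]*1000).astype(np.float32)))
E
```

```text
scene pipe x0,slope,z [0.598  0.162  0.0616] 549 0.0013367864537107215 yaw 9.201190105212971
-0.01 20 z90 0.0782 bright [193. 179. 163.]
-0.005 25 z90 0.0782 bright [196. 182. 165.]
0.0 19 z90 0.0782 bright [194. 180. 163.]
0.005 19 z90 0.0781 bright [197. 182. 166.]
0.01 22 z90 0.0784 bright [196. 181. 165.]
0.015 18 z90 0.0779 bright [195. 181. 165.]
0.02 23 z90 0.0780 bright [195. 181. 164.]
0.025 21 z90 0.0783 bright [197. 183. 166.]
0.03 20 z90 0.0775 bright [195. 181. 165.]
0.035 18 z90 0.0779 bright [198. 183. 166.]
0.04 26 z90 0.0785 bright [196. 181. 165.]
0.045 19 z90 0.0780 bright [196. 182. 165.]
0.05 20 z90 0.0783 bright [196. 181. 165.]
0.055 23 z90 0.0780 bright [195. 181. 165.]
0.06 19 z90 0.0786 bright [196. 182. 166.]
0.065 24 z90 0.0776 bright [197. 182. 166.]
0.07 21 z90 0.0777 bright [195. 181. 165.]
0.075 23 z90 0.0787 bright [195. 180. 164.]
0.08 25 z90 0.0784 bright [194. 180. 163.]
0.085 18 z90 0.0789 bright [196. 183. 166.]
0.09 24 z90 0.0788 bright [196. 182. 166.]
0.095 23 z90 0.0782 bright [196. 183. 166.]
0.1 22 z90 0.0779 bright [197. 183. 166.]
0.105 2
[... 371 characters left out ...]
. 222. 207.]Traceback (most recent call last):
  File "<stdin>", line 15, in <module>
    return _quantile_unchecked(
        a, q, axis, out, overwrite_input, method, keepdims, weights)
    return _ureduce(a,
                    func=_quantile_ureduce_func,
    ...<5 lines>...
                    overwrite_input=overwrite_input,
                    method=method)
    r = func(a, **kwargs)
    result = _quantile(arr,
                       quantiles=q,
    ...<2 lines>...
                       out=out,
                       weights=wgt)
    slices_having_nans = np.isnan(arr[-1, ...])
                                  ~~~^^^^^^^^^
IndexError: index -1 is out of bounds for axis 0 with size 0
```

```bash
python3 - <<'E'
from h import *
np.set_printoptions(precision=4,suppress=True)
for n in('scene','top'):
    s=dict(np.load(n+'.npz')); x,k,sd=fitpipe(s); print(n,'pipe x0,slope,z',x,k,sd,'yaw',np.degrees(np.arctan(x[1])))
    P=cloud(s);I=s['img'].astype(int)
    d=np.array([x[1],1])/np.hypot(1,x[1]); nrm=np.array([d[1],-d[0]])
    t=(P[...,:2]-[x[0],0])@d; w=(P[...,:2]-[x[0],0])@nrm
    br=(I.min(2)>(195 if n=='scene' else 190))&(abs(w)<.022)&(P[...,2]>.07)&(P[...,2]<.1)&(t>0)&(t<.1)
    print('sleeve t',np.percentile(t[br],[1,5,50,95,99]),br.sum())
    bl=(abs(w)<.03)&(P[...,2]>.078)&(P[...,2]<.092)&(I[...,0]-I[...,2]>60)
    for a,b in((-.3,-.1),(.08,.3)):
        q=bl&(t>a)&(t<b)
        if q.any():print('block t',np.percentile(t[q],[1,3,50,97,99]),q.sum(),'w',np.percentile(w[q],[2,98]))
    r=P[...,:2]; m=(abs(r[...,0]-.45)<.025)&(abs(r[...,1]+.147)<.025)&(I.max(2)<75)&(P[...,2]>(.042 if n=='scene' else .055))
    vs,us=np.nonzero(m); q=atz(s,np.c_[us,vs],.078); print('blk',len(us),us.min(),us.max(),vs.min(),vs.max(),cv2.minAreaRect((q[:,:2]*1000).astype(np.float32)))
    q=atz(s,np.c_[us,vs],.062);print(q.mean(0))
    # steel plate by rays: grey pixels near
    m=(abs(r[...,0]-.45)<.03)&(abs(r[...,1]+.147)<.03)&(np.ptp(I,axis=2)<35)&(P[...,2]>.04)&(P[...,2]<.052)
    vs,us=np.nonzero(m); q=atz(s,np.c_[us,vs],.046); print('plate',len(us),cv2.minAreaRect((q[:,:2]*1000).astype(np.float32)))
E
```

```text
scene pipe x0,slope,z [0.598  0.162  0.0616] 549 0.0013367864537107215 yaw 9.201190105212971
sleeve t [0.023  0.0244 0.0414 0.0565 0.0575] 220
block t [-0.1879 -0.1868 -0.1704 -0.1568 -0.1566] 345 w [-0.0251  0.0291]
block t [0.1045 0.1055 0.1201 0.1336 0.1345] 428 w [-0.0253  0.0289]
blk 138 265 275 197 213 ((468.9114990234375, -139.52615356445312), (53.02216339111328, 20.89399528503418), 23.9226131439209)
[ 0.4518 -0.1488  0.062 ]
plate 118 ((456.8908996582031, -147.30813598632812), (28.006811141967773, 42.349239349365234), 73.39591217041016)
top pipe x0,slope,z [0.5972 0.1578 0.0616] 689 0.001670242668464679 yaw 8.968029194600703
sleeve t [0.0248 0.0259 0.0402 0.0552 0.0569] 95
block t [-0.1863 -0.1857 -0.1718 -0.1579 -0.1575] 375 w [-0.027   0.0264]
block t [0.1055 0.1061 0.1198 0.1335 0.1343] 370 w [-0.0265  0.0269]
blk 59 368 379 278 284 ((450.23675537109375, -146.4164581298828), (22.2851619720459, 11.014387130737305), 74.37686920166016)
[ 0.4506 -0.149   0.062 ]
plate 151 ((450.1854553222656, -148.0470733642578), (25.608617782592773, 39.01980972290039), 74.35514068603516)
```

```bash
cat >> h.py <<'E'
PY=np.radians(9.08); D=np.array([np.sin(PY),np.cos(PY),0]); N=np.array([D[1],-D[0],0])
O=np.array([.5976,0,0])-.032*D   # pipe origin
def rot(yaw,sg=1):
    y=sg*np.array([np.cos(yaw),-np.sin(yaw),0]); z=np.array([0,0,-1.]); return np.c_[np.cross(y,z),y,z]
E
python3 - <<'E'
from h import *
np.set_printoptions(precision=4,suppress=True)
print(robot.get_tool_rot(),robot.pinch_z)
c=np.array([.4502,-.1473,0]); yw=np.radians(15.6)
for sg in(1,-1):
    print(sg,robot.solve_ik(c+[0,0,.05],rot(yw,sg)),robot.solve_ik(O+.07*D+[0,0,.086],rot(PY,sg)))
sg=min((1,-1),key=lambda g:max(abs(robot.solve_ik(c+[0,0,.05],rot(yw,g))[-1]),abs(robot.solve_ik(O+[0,0,.1],rot(PY,g))[-1])))
print(sg); open('sg','w').write(str(sg))
robot.gripper_to(.05)
robot.move_pose(c+[0,0,.15],rot(yw,sg))
print(robot.move_straight(c+[0,0,.050],velocity=.1,until_force=6), robot.get_ee_pos())
robot.gripper_to(.0); robot.wait(.2)
print(robot.get_width(),robot.get_grip_force(),robot.get_clock(),robot.get_wrist_force())
robot.move_straight(c+[0,0,.17],velocity=.12)
print(robot.get_width(),robot.get_wrist_force())
p=O+.015*D+[0,0,.165]
robot.move_pose(p,rot(PY,sg)); robot.wait(.2)
print(robot.get_ee_pos(),p,robot.get_clock(),robot.get_wrist_force())
ims=[]
for n in('scene','top'):
    s=snap(n); print(fitpipe(s,-.11,-.07)[0]); ims.append(s['img'][160:280,200:360] if n=='top' else s['img'][170:300,210:370])
cv2.imwrite('pics/held.png',np.vstack([cv2.resize(i,(400,300),interpolation=2) for i in ims])[...,::-1])
E
```

```text
[[-0.9641  0.2656 -0.0005]
 [ 0.2656  0.9641 -0.0018]
 [ 0.     -0.0018 -1.    ]] 0.0187
1 [-18.1175  19.0395 -32.2266  38.7338   0.      87.4825] [  3.5573  27.8417 -10.6012  51.5571   0.     102.6373]
-1 [-18.1175  19.0395 -32.2266  38.7338   0.     -92.5175] [  3.5573  27.8417 -10.6012  51.5571   0.     -77.3627]
-1
False [ 0.4508 -0.1475  0.0505]
0.0106880430790207 59.74578380584717 5.0 [-0.6848  0.5453  5.0484]
0.010823341777875004 [ 0.1651 -0.0223 -0.6921]
[ 0.5939 -0.0181  0.1653] [ 0.5949 -0.0168  0.165 ] 7.15 [ 0.551   0.4139 -1.1842]
[0.5981 0.1623 0.0614]
[0.594 0.152 0.062]
  ret = _var(a, axis=axis, dtype=dtype, out=out, ddof=ddof,
  arrmean = um.true_divide(arrmean, div, out=arrmean,
  ret = ret.dtype.type(ret / rcount)
```

View pics/held.png

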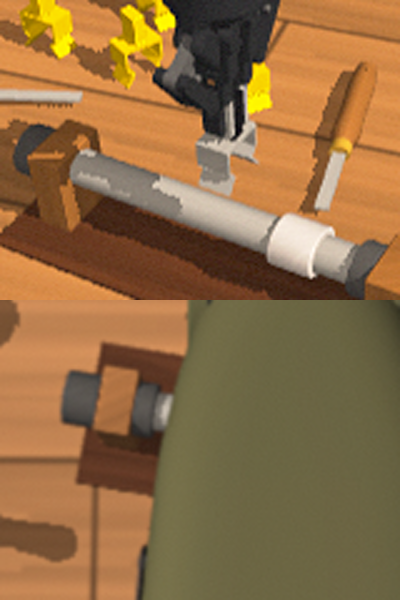

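The clip is held: in the scene crop (top) it hangs level at about (225,160), above the bare pipe and short of the sleeve (300,245). The arm hides the area from the top camera. I'll check the arm's settling and the clip's offset in the hand.

```bash
python3 - <<'E'
from h import *
np.set_printoptions(precision=4,suppress=True)
e=robot.get_ee_pos(); R=robot.get_tool_rot(); print(e,R,robot.get_clock())
for _ in range(1): 
    s=snap('scene'); P=cloud(s).reshape(-1,3); I=s['img'].reshape(-1,3).astype(int)
    q=P-e; a=q@N; b=q@D; c=q[:,2]
    m=(np.ptp(I,axis=1)<35)&(I.max(1)>80)&(abs(a)<.03)&(abs(b)<.025)&(c<.006)&(c>-.06)
    for lo in np.arange(-.058,.006,.004):
        k=m&(c>=lo)&(c<lo+.004)
        if k.sum(): print('%.3f'%lo,k.sum(),'a',np.percentile(a[k],[2,50,98]),'b',np.percentile(b[k],[2,98]))
E
```

```text
[ 0.5943 -0.0179  0.1654] [[-0.1596 -0.9872  0.0002]
 [-0.9872  0.1596 -0.0001]
 [ 0.0001 -0.0002 -1.    ]] 7.25
-0.050 23 a [0.0158 0.0198 0.0219] b [-0.013  0.01 ]
-0.046 29 a [0.014  0.0186 0.0212] b [-0.0137  0.0083]
-0.042 31 a [-0.0135  0.0157  0.019 ] b [-0.0134  0.0108]
-0.038 25 a [-0.0135 -0.0097  0.0178] b [-0.0123  0.0121]
-0.034 23 a [-0.018  -0.0137  0.0202] b [-0.0072  0.0103]
-0.030 26 a [-0.0181  0.0198  0.0218] b [-0.0096  0.0115]
-0.026 24 a [-0.0178  0.0202  0.0229] b [-0.012   0.0106]
-0.022 24 a [-0.0157  0.0207  0.0227] b [-0.0128  0.012 ]
-0.018 24 a [-0.0167  0.0207  0.0227] b [-0.0127  0.0116]
-0.014 27 a [-0.0162  0.0205  0.0222] b [-0.0125  0.0115]
-0.010 79 a [-0.0173  0.0129  0.0217] b [-0.0132  0.0121]
-0.006 46 a [-0.0121  0.0139  0.022 ] b [-0.0131  0.012 ]
-0.002 4 a [0.0115 0.0124 0.0135] b [-0.0071  0.0058]
0.002 9 a [-0.0088  0.0109  0.0136] b [0.0059 0.0112]
```

```bash
python3 - <<'E'
from h import *
np.set_printoptions(precision=4,suppress=True)
def st(l):
    e=robot.get_ee_pos(); q=e-O; f=robot.get_wrist_force(); print(l,'xyz pipe',np.array([q@N,q@D,e[2]]),'F',np.array([f@N,f@D,f[2]]),'t',robot.get_clock())
R=rot(PY,-1)
p=O+.015*D
st('up'); print(robot.move_straight(p+[0,0,.118],R,velocity=.06,until_force=5)); robot.wait(.1); st('a')
for z in(.112,.106,.100,.096,.092,.089,.0865,.0855):
    h=robot.move_straight(p+[0,0,z],R,velocity=.015,until_force=16); st((z,h))
    if h: break
E
```

```text
up xyz pipe [-0.0003  0.014   0.1654] F [-0.6721 -0.1245 -0.9086] t 7.3
False
a xyz pipe [0.0005 0.0151 0.1186] F [0.5786 0.1013 0.0696] t 8.3333
(0.112, False) xyz pipe [-0.0001  0.015   0.1119] F [-0.4136 -0.0684 -1.7021] t 8.8833
(0.106, False) xyz pipe [0.0011 0.0152 0.1078] F [-2.1399  0.0258  7.1142] t 9.4333
(0.1, False) xyz pipe [0.0003 0.0151 0.1002] F [ 0.3098 -0.2838  1.8992] t 9.9833
(0.096, False) xyz pipe [-0.0006  0.0149  0.0949] F [ 2.1621  0.165  -5.0695] t 10.4
(0.092, False) xyz pipe [-0.0006  0.0149  0.0912] F [ 0.7121 -0.1725 -8.2244] t 10.8167
(0.089, False) xyz pipe [-0.0003  0.015   0.0886] F [ 0.6513  0.9044 -7.2754] t 11.1667
(0.0865, True) xyz pipe [0.0001 0.015  0.0876] F [-1.013   0.3664  4.9915] t 11.3917
```

```bash
cat >> h.py <<'E'
def st(l=''):
    e=robot.get_ee_pos(); q=e-O; f=robot.get_wrist_force(); f=np.array([f@N,f@D,f[2]]); print(l,'xyz pipe',np.round([q@N,q@D,e[2]],4),'F',f.round(2),'t',round(robot.get_clock(),2)); return f
E
python3 - <<'E'
from h import *
np.set_printoptions(precision=4,suppress=True)
robot.wait(.3); st('settled')
R=rot(PY,-1);p=O+.015*D
print(robot.move_straight(p+[0,0,.0858],R,velocity=.01,until_force=15)); st(); robot.wait(.3); st()
e=robot.get_ee_pos()
s=snap('scene'); P=cloud(s).reshape(-1,3); I=s['img'].reshape(-1,3).astype(int)
q=P-e; a=q@N; b=q@D; c=q[:,2]
m=(np.ptp(I,axis=1)<35)&(I.max(1)>80)&(a>.016)&(abs(a)<.03)&(abs(b)<.016)&(c<.01)&(c>-.06)
print('plate/feet z',np.percentile(P[m,2],[1,3,50,97,99]),'a98',np.percentile(a[m],98))
cv2.imwrite('pics/on.png',cv2.resize(s['img'][190:310,210:370],(800,600),interpolation=2)[...,::-1])
E
```

```text
settled xyz pipe [0.0001 0.015  0.0876] F [-0.31  0.16  5.94] t 11.69
False
 xyz pipe [0.0003 0.015  0.0876] F [-2.68  0.27  6.03] t 12.03
 xyz pipe [0.0003 0.0151 0.0876] F [-2.8  -0.53  7.06] t 12.32
plate/feet z [0.0369 0.0382 0.064  0.0834 0.0948] a98 0.023056799359502694
```

View pics/on.png

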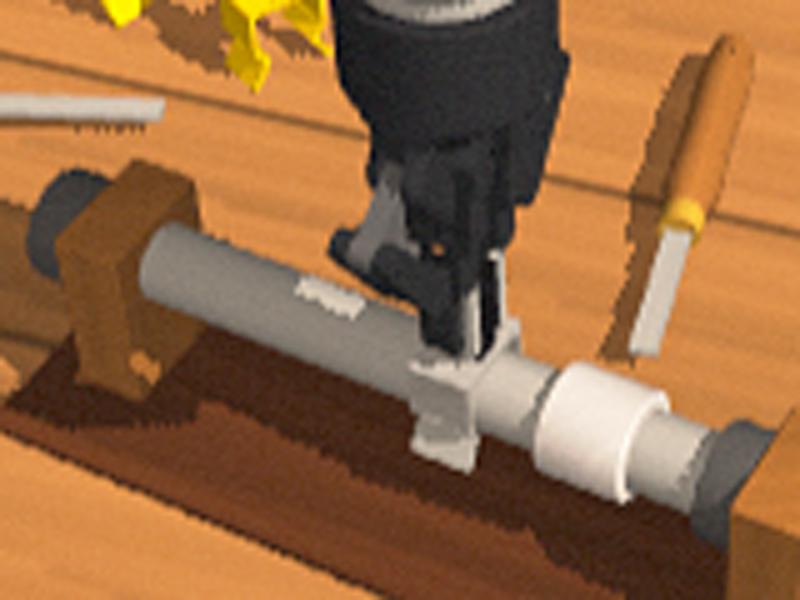

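The clip is seated: in the crop it sits on the pipe at (450,410) with its back plate resting on top, and the feet measure 37 mm high (36 expected). The sleeve is at (600,430). Next I relieve the downward push and start sliding, watching the forces.

```bash
python3 - <<'E'
from h import *
R=rot(PY,-1)
P=lambda y,z=.0872:O+y*D+[0,0,z]
robot.move_straight(P(.015),R,velocity=.01); robot.wait(.2); st('relief'); print(robot.get_torque())
for y in(.022,.029,.036,.040,.043,.046,.049):
    robot.move_straight(P(y),R,velocity=.015,until_force=14); f=st(y)
    if -f[1]>14: break
print(robot.get_torque(),robot.get_width())
E
```

```text
relief xyz pipe [0.0001 0.015  0.0876] F [-2.3   0.29  4.23] t 12.87
[ 0.00368044  0.46600099 -0.04865512]
0.022 xyz pipe [0.0006 0.0215 0.0876] F [-0.85 -1.99  5.57] t 13.48
0.029 xyz pipe [0.0006 0.0285 0.0876] F [-1.16 -2.15  5.54] t 14.1
0.036 xyz pipe [0.0006 0.0355 0.0876] F [-0.58 -1.88  4.54] t 14.72
0.04 xyz pipe [0.0006 0.0396 0.0876] F [-1.99 -1.95  4.76] t 15.13
0.043 xyz pipe [0.0006 0.0422 0.0876] F [-1.01 -2.84  5.81] t 15.48
0.046 xyz pipe [0.0006 0.0441 0.0876] F [-0.38 -5.99  4.91] t 15.83
0.049 xyz pipe [0.0007 0.0469 0.0876] F [-1.28 -6.19  5.67] t 16.18
[-1.35922199  0.4028075   0.005283  ] 0.011049391125141212
```

```bash
python3 - <<'E'
from h import *
R=rot(PY,-1)
P=lambda y,z=.0872:O+y*D+[0,0,z]
def favg(n=6):
    r=[]
    for _ in range(n): robot.wait(.02); r.append(robot.get_wrist_force()@D)
    return -np.mean(r)
for y in(.056,.063,.068,.070):
    robot.move_straight(P(y),R,velocity=.015,until_force=9); f=st(y)
    if -f[1]>12: break
while y<.082:
    y+=.0008; robot.move_straight(P(y),R,velocity=.008); F=favg(); print(round(y,4),round(F,2),round((robot.get_ee_pos()-O)@D,4))
    if F>15.8: break
robot.wait(.6); print('bed',favg()); st(); print(robot.get_torque()); open('y','w').write(str(y))
E
```

```text
0.056 xyz pipe [0.0006 0.0539 0.0876] F [-1.7  -6.67  6.44] t 16.8
0.063 xyz pipe [0.0006 0.0609 0.0876] F [-0.86 -6.8   6.6 ] t 17.42
0.068 xyz pipe [0.0006 0.0659 0.0876] F [-0.74 -6.25  6.22] t 17.9
0.07 xyz pipe [0.0006 0.0678 0.0876] F [-0.85 -6.25  5.98] t 18.18
0.0708 7.22 0.0685
0.0716 7.3 0.0693
0.0724 7.29 0.0701
0.0732 7.38 0.0709
0.074 7.21 0.0717
0.0748 8.35 0.0719
0.0756 10.76 0.0719
0.0764 12.39 0.072
0.0772 13.65 0.072
0.078 15.45 0.0721
0.0788 17.79 0.0721
bed 17.18339484899182
 xyz pipe [0.0006 0.0722 0.0876] F [  0.07 -16.75   7.86] t 22.73
[-3.61016688  0.72584887  0.05366195]
```

```bash
python3 - <<'E'
from h import *
R=rot(PY,-1)
P=lambda y,z=.0876:O+y*D+[0,0,z]
robot.move_straight(P(.0738),R,velocity=.01); robot.wait(.2); st('relax')
robot.gripper_to(.045); robot.wait(.2); st('open')
e=robot.get_ee_pos(); robot.move_straight(e+[0,0,.10],R,velocity=.08); st('up')
robot.move_pose(np.array([.40,.0,.30]),R); robot.set_joints([74.6,14.9,-7.9,67.2,0,-90]); st('away')
s=snap('scene');snap('top'); t=dict(np.load('top.npz'))
ims=[s['img'][190:310,210:370+0],t['img'][160:280,230:390]]
cv2.imwrite('pics/end.png',np.hstack([cv2.resize(i,(400,300),interpolation=2) for i in ims])[...,::-1])
for s in(s,t):
    Q=cloud(s).reshape(-1,3); I=s['img'].reshape(-1,3).astype(int); q=Q-O; a,b,c=q@N,q@D,q[:,2]
    m=(I.max(1)<75)&(abs(a)<.015)&(b>.04)&(b<.1)&(c>.09)&(c<.125); print('grip blk',m.sum(),np.c_[a,b,c][m].min(0).round(4),np.c_[a,b,c][m].max(0).round(4))
    m=(I.min(1)>190)&(abs(a)<.022)&(b>.03)&(b<.13)&(c>.072)&(c<.092); print('sleeve y',np.percentile(b[m],[1,50,99]).round(4))
E
```

```text
relax xyz pipe [0.0006 0.0718 0.0876] F [ 0.64 -5.61  2.49] t 23.58
open xyz pipe [0.     0.0739 0.0876] F [-0.06  0.44 -0.3 ] t 24.21
up xyz pipe [-0.0004  0.0739  0.1869] F [ 0.82  0.19 -0.64] t 25.61
away xyz pipe [-0.5315  0.4594  0.2314] F [ 0.06 -0.7   0.21] t 28.61
grip blk 170 [-0.0042  0.0598  0.09  ] [0.0094 0.0823 0.1161]
sleeve y [0.0846 0.1021 0.1183]
grip blk 72 [-0.0062  0.0593  0.0906] [0.0052 0.0791 0.1167]
sleeve y [0.0866 0.1016 0.1177]
```

View pics/end.png

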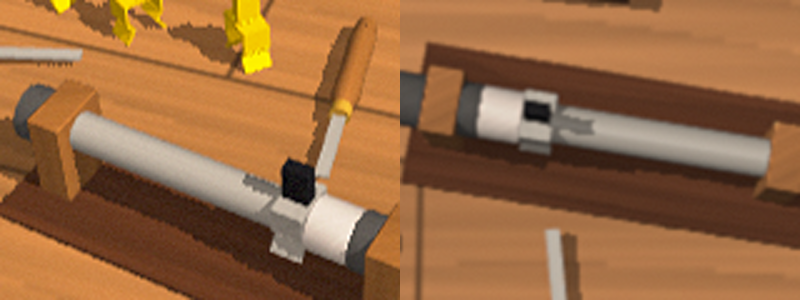

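Both views show the sleeve flush against the union (left crop (335,225), right crop (497,112)). The clip is snapped on upright and touching the sleeve, and nothing else has been disturbed.

```bash
python3 -c "
from cell import robot
print(robot.job_done())"
```

```text
the job is handed in; nothing more can be done
None
```

I snapped the larger clip onto the pipe, slid the sleeve home against the union with it, bedded it at about 15 N, left the clip touching the sleeve, and handed the job in; the handover gave no verdict.

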